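Clamp a plaster mould in the screw press

ROBOT

A 6-joint arm with a two-finger parallel gripper is mounted at the origin on a cart in front of the work surface, level with it; the furniture and walls round the work are solid. World frame = base frame: x ahead of the robot, y to its left, z up, the work surface at z = 0. Lengths are in mm, angles in rad, forces in N, time in s.
With the tool pointing down it reaches from about 300 to 750 mm from the base axis. Payload 8.5 kg.
Tool frame: the origin (TCP) lies at the very end of the fingers, on their centre line; the grasp point (between the pads) lies 19 mm behind it (arm.hold_point_z is the z of the grasp point in the tool frame, in mm); z points along the fingers, y is the direction in which the jaws open and shut (so a half turn about z gives the same grasp; the last joint's range is limited). The gripper opens to 85 mm and grips with 20 to 120 N. Pads are 22 mm wide; open, the fingers measure 114 mm over their backs; the gripper's body (76 mm by 85 mm) begins 54 mm behind the grasp point. The pads swing forward as they close: fully open they stand 13 mm farther back than shut.
Start: joints at [0.993, 0.381, 1.297, -0, 1.464, -0.215], TCP at [195.182, 514.183, 231.322] pointing down, gripper open.
Joint ranges: [-3.11, 3.11], [-0.89, 2.33], [0.22, 2.48], [-1.42, 4.56], [0.17, 2.85], [-2.88, 2.88]. Speed limits (rad/s): [2.39, 2.39, 3.14, 3.14, 3.14, 3.14].

INTERFACE

Orientations are given as a rotation vector (axis times angle).
In Python, from station import arm, cams, ticket gives the robot as it stands.
- The arm moves only by the tool jog_arm, never from a script. Its arguments are lists of equal length, an entry for each row: "dp": the shift along the tool's x, y, z in m, a list of three; "turn": the turn about the tool's z in rad. A call has 1 to 12 rows; each row is the pose to reach, as a shift and turn from the pose measured when the call began, along the tool's axes at that moment; what a row does not reach only later rows make up. A row lasts 1/10 s, in which the tool goes at most 50 mm and 8.59 degrees, less where a joint would pass 70% of its speed; a pose out of reach is approached as far as the arm can. A call with a gripper value outside its range is refused whole. "fingers" is the closure, from 0 (fully open) to 1 (shut), set as the call begins (left out, the last holds). The fingers move at their own pace and stop on an object; "force" is the grip in N (left out, the last holds). Time passes only in rows, so rows that repeat a pose let the fingers close. It gives the time, the measured TCP pose, the force and the opening at its end, in the units of the state.
- arm.observe(): the state, without advancing time (a new reading comes with each control period).
- cams.camera(name): name is "scene" or "side" or "wrist"; returns a dict with "pixels" (400x640x3 uint8, blue, green, red), "vfov" (degrees; the focal length in pixels is half the picture's height over the tangent of half this angle, whatever the lens; pixels are square), "cx", "cy" (the principal point, pixels), "R" (3x3) and "t" (3): a world point X has camera coordinates R X + t. Camera axes: x right, y down, z forward; pixel columns grow to the right and rows downward; lengths in mm; the calibration is good to about 2 mm. A picture is of the moment at which its call begins. There is no depth.
- ticket.hand_in(): hands the job in, once; it reports no verdict.
The state is a dict: "time": time; "joint_pos": joint angles; "qd": joint speeds; "joint_torque": joint torques, N m; "eef_pos": TCP position; "tcp_rot": TCP orientation; "wrist_force": force on the tool from outside, world axes, zero at the start; "ft_torque": the same for the moment, N m; "width": finger opening in mm.
Only numpy, scipy, OpenCV 4.12 (cv2) and the standard library are available. Lean on these libraries where they do the work, as an engineer would, in place of code of your own. Each camera call takes 0.05 s, during which the arm holds its last target. There are 200 camera calls.

TASK

The two-part plaster mould has to dry clamped shut so that it does not warp. Fit the loose crank squarely down over the square end of the press screw, take it by its turning wooden handle and wind it clockwise, keeping it on the square, until the pressure plate bears firmly on the mould: about a quarter of a turn past the first touch, and never as much as half a turn past it, which would crack the plaster. Leave the crank sitting on the screw and do not disturb the other things on the table.

Things in the scene. Friction and masses are not known exactly. Their poses are not given: they have to be found in the camera images.
- crank_hub (a point): loose steel crank lying on the table, handle upright. Point: centre of its square hub (30 x 30 mm, 34 mm high), 17 mm above the crank's flat underside. A square socket 15.5 mm wide runs right through it, upright. x axis: from the hub along the flat arm (18 mm wide, 10 mm thick, flush with the underside) to the handle; z up. Socket and hub flats are parallel to x and y. About 0.28 kg
- crank_handle (a point): centre of the crank's upright round wooden handle (19.4 mm diameter, 52 mm high, its foot 12.5 mm above the crank's underside), 55 mm from the hub's centre along x. The wood spins freely on its pin, so a gripper can hold it with its wrist unturned while the crank goes round
- screw_end (a point): centre of the top face of the press screw's upright square end: 14 mm wide, 26 mm long (top 4 mm tapered to 9 mm), standing on a round shoulder 25 mm across where the crank's underside comes to rest; seated, the hub's centre is 9 mm below this point. x, y: parallel to the flats, turning with the screw; the crank fits at any of four yaws, with about 0.1 rad of play
- screw (a joint): angle of the screw in rad, growing clockwise seen from above. Each turn clockwise sinks screw, crank and plate by 10 mm (the crank must be followed down). It turns against about 3 N of steady friction at the moving crank handle and stays where it is left. The angle alone does not tell how far the plate is from the mould
- press: fixed grey iron screw press, 150 mm deep (x), 250 mm wide (y); origin under the centre of its bed, on the screw's axis; z up. Two bright columns at y = +-82 mm carry a crosshead 206 mm wide and 46 mm deep, its top at 180 mm, nuts up to 198 mm; the top of the screw's square end starts 261 to 268 mm above the table
- plate: square pressure plate under the screw, 92 x 94 mm; origin at the centre of its rubber underside. It bears on the screw through stiff springs: each radian past the first touch adds about 62 N on the mould. The moving handle needs about 3 N running free, about 12 N at a quarter turn past the first touch (100 N on the mould), about 20 N at half a turn; the plaster cracks above 220 N
- mould: two-part plaster mould, a white block 100 x 104 mm lying on the felt of the press bed; origin under its centre. Lower half 24 mm high; the upper half is hand-cast and differs in thickness, so that the whole is 49 to 55 mm high: where the plate meets it must be felt. It does not move. At the start the plate is 17 to 33 mm above it
- tumbler_mid (a point): green tumbler standing near the work, 65 mm wide, 84 mm high; point at its centre. Not to be disturbed
- stamp_mid (a point): small clay stamp standing near the work, 23 mm wide, 50 mm high; point at its centre. Not to be disturbed
- cup_mid (a point): unglazed cup standing near the work, 68 mm wide, 62 mm high; point at its centre. Not to be disturbed
Mind the look-alikes: they are no part of the job. Leave any orange or pink look-alike of the part that bears crank_hub alone.

How it is judged:
By the outcome, as a careful person would: the job done as asked, in the order asked, and still so for the second after the job is handed in, with the robot touching nothing.
It also fails if it takes over 72 s, if anything falls off the work surface, if the arm or the gripper's body presses on something with over 40 N, if the wrist force passes 120 N, or if a joint passes its speed limit or range.

## Working session

There is one attempt and no reset: what is moved stays moved. The work goes in short steps, Python scripts to look and compute and a tool call to move; the robot and the scene stay as the last step left them, time stands still between calls to the robot, and variables do not carry over. Pictures are saved under pics/ and viewed, about 8 in all and at most 12, crops included, and the job is handed in when it is done.

Besides the shell and the picture viewer there is one more tool, called after ">>>" as name([rows], argument=value, ...), one row to a line, values as JSON. jog_arm: Moves the arm, as the interface text tells. Its arguments: {"type":"object","properties":{"dp":{"type":"array","items":{"type":"array","items":{"type":"number"}}},"turn":{"type":"array","items":{"type":"number"}},"fingers":{"type":"number"},"force":{"type":"number"}},"required":["dp","turn"]}

```bash
ls; mkdir -p pics; cat > h.py <<'E'
import numpy as np, cv2
from station import arm, cams, ticket
def shot(n,f):
    c=cams.camera(n); cv2.imwrite('pics/'+f+'.png',c['pixels']); np.savez('pics/'+f,**{k:np.array(v) for k,v in c.items()}); return c
def load(f): return dict(np.load('pics/'+f+'.npz'))
def foc(c): return 200/np.tan(np.radians(float(c['vfov']))/2)
def proj(c,X):
    p=c['R']@np.array(X,float)+c['t']; return np.array([c['cx']+foc(c)*p[0]/p[2],c['cy']+foc(c)*p[1]/p[2]])
def back(c,u,v,z):
    d=c['R'].T@np.array([(u-c['cx'])/foc(c),(v-c['cy'])/foc(c),1.]); o=-c['R'].T@c['t']; return o+d*(z-o[2])/d[2]
E
python3 - <<'E'
from h import *
s=arm.observe(); print(s)
for n in ['scene','side','wrist']:
    c=shot(n,n+'0'); print(n,c['vfov'],c['cx'],c['cy'],(-c['R'].T@c['t']).round(),c['R'][2].round(2))
a=cv2.imread('pics/scene0.png');b=cv2.imread('pics/side0.png')
E
```

```text
pics
{'time': 0.0, 'joint_pos': array([ 9.92690061e-01,  3.81222021e-01,  1.29824846e+00, -1.95006806e-05,
        1.46362007e+00, -2.15318298e-01]), 'qd': array([-0.0015691 ,  0.00097528,  0.00181619,  0.00029449,  0.00011556,
        0.00022248]), 'joint_torque': array([ 9.86681789e-05, -4.48469174e+01, -2.31263298e+01, -2.72284269e-04,
        4.83468917e-03, -7.87560566e-05]), 'eef_pos': array([195.03803956, 513.94429341, 230.70196161]), 'tcp_rot': array([-5.66641454e-01, -3.08949725e+00,  2.18153312e-03]), 'wrist_force': array([-0.74384952,  0.01808837,  0.25178552]), 'ft_torque': array([-0.04135742, -0.00635163, -0.0484395 ]), 'width': 85.25056917491615}
scene 50.12929079055561 324.44252610716387 200.92669844223047 [ -93. -219.  647.] [ 0.76  0.38 -0.53]
side 45.31346039584722 313.70246236478084 197.52942447152432 [ 921.  572. 1059.] [-0.34 -0.42 -0.84]
wrist 69.21289757073714 315.1185177955503 200.43400505820404 [120. 542. 373.] [ 0.29 -0.11 -0.95]
```

View pics/scene0.png

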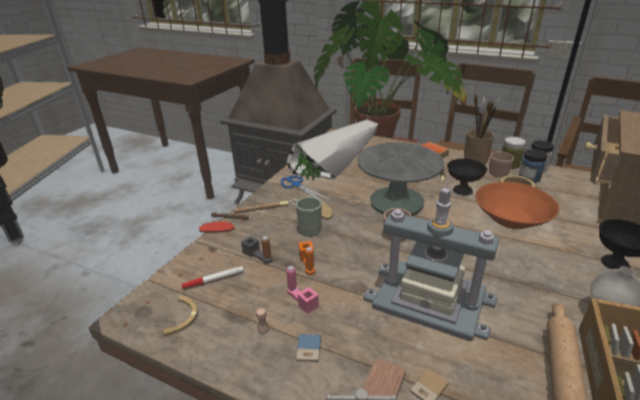

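View pics/side0.png

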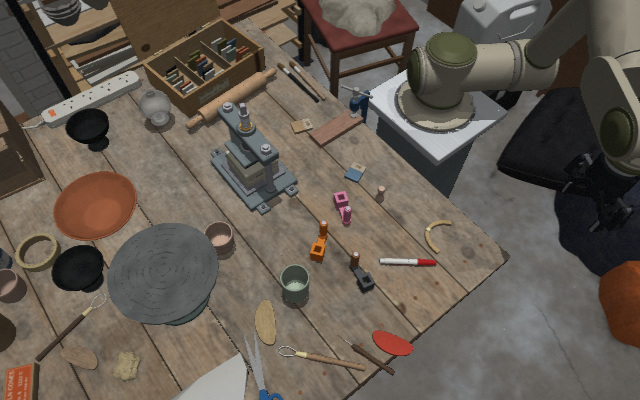

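The scene holds three candidates: a dark steel crank (scene 255,248; side 360,272), an orange one (307,258) and a pink one (300,290). I choose the steel one. Next is a close crop of it and of the screw.

```bash
python3 - <<'E'
import cv2,numpy as np
a=cv2.imread('pics/scene0.png');b=cv2.imread('pics/side0.png')
f=lambda im,x,y,w,h:cv2.resize(im[y:y+h,x:x+w],(400,300),interpolation=cv2.INTER_CUBIC)
top=np.hstack([f(a,230,225,60,45),f(a,400,180,80,60)])
bot=np.hstack([f(b,335,245,60,45),f(b,215,90,80,60)])
cv2.imwrite('pics/crop1.png',np.vstack([top,bot]))
E
```

```text
(no output)
```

View pics/crop1.png

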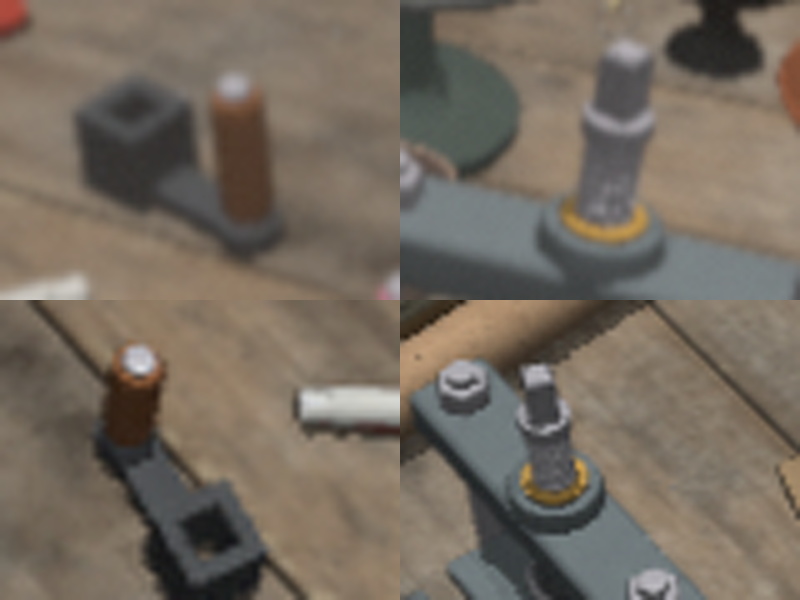

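```bash
cat >> h.py <<'E'
def tri(c1,p1,c2,p2):
    from scipy.optimize import least_squares
    r=least_squares(lambda X:np.r_[proj(c1,X)-p1,proj(c2,X)-p2],[400,200,100]); return r.x.round(1),r.fun.round(1)
E
python3 - <<'E'
from h import *
a=load('scene0');b=load('side0')
for n,p,q,z in [('hub',(250.5,240.4),(366.5,279.5),34),('handle',(265.2,237.3),(355.7,253.7),65),('screw',(445.2,190),(243,104.6),264)]:
    print(n,back(a,*p,z).round(),back(b,*q,z).round(),*tri(a,p,b,q))
for n,p,q,z in [('nutL',(398,214),(227,106),198),('nutR',(488,237),(265.5,148),198),('tumb',(309,203),(294,275),84),('stamp',(263,312),(381,187),50),('cup',(0,0),(219,230),62),('or',(307,248),(323,225),60),('pinkhub',(308,294),(341,199),34),('pinkh',(292,268),(346,209),65),('orhub',(0,0),(317,247),34)]:
    print(n,back(a,*p,z).round(),back(b,*q,z).round())
E
```

```text
hub [556. 309.  34.] [554. 311.  34.] [554.8 310.2  33.8] [-0.7  0.1 -0.6 -0.1]
handle [547. 258.  65.] [543. 257.  65.] [543.8 256.8  67.2] [-0.3  0.  -0.3 -0.1]
screw [ 577. -118.  264.] [ 576. -115.  264.] [ 576.4 -117.1  263.6] [-0.4  0.2 -0.4 -0.3]
nutL [567. -40. 198.] [ 581. -192.  198.]
nutR [ 562. -203.  198.] [582. -29. 198.]
tumb [691. 221.  84.] [690. 219.  84.]
stamp [363. 146.  50.] [364. 150.  50.]
cup [3274. 5825.   62.] [756.  10.  62.]
or [557. 156.  60.] [553. 150.  60.]
pinkhub [455. 100.  34.] [460. 108.  34.]
pinkh [480. 150.  65.] [483. 151.  65.]
orhub [3435. 6114.   34.] [592. 177.  34.]
```

>>> jog_arm([
  [-0.03,-0.005,0],
  [-0.07,-0.01,0],
  [-0.11,-0.017,0.0],
  [-0.15,-0.023,0.01],
  [-0.19,-0.03,0.02],
  [-0.23,-0.036,0.03],
  [-0.27,-0.042,0.04],
  [-0.31,-0.048,0.05],
  [-0.345,-0.053,0.06],
  [-0.38,-0.058,0.07],
  [-0.4,-0.061,0.07],
  [-0.409,-0.063,0.07],
], turn=[0.12,0.25,0.38,0.5,0.63,0.76,0.89,1.02,1.15,1.28,1.4,1.41], fingers=0)

```text
time: 1.35
eef_pos: [556.4, 308.7, 159.9]
tcp_rot: [2.437, 1.982, -0.003]
wrist_force: [-0.6, -1.5, 0.2]
width: 85.1
```

>>> jog_arm([
  [0,0,0],
  [0,0,0],
], turn=[0,0])

```text
time: 1.55
eef_pos: [555.7, 309.1, 159.9]
tcp_rot: [-2.434, -1.985, 0.004]
wrist_force: [0.3, -0.5, 0.0]
width: 85.6
```

```bash
cat >> h.py <<'E'
def pose():
    from scipy.spatial.transform import Rotation as R
    s=arm.observe(); M=R.from_rotvec(s['tcp_rot']).as_matrix(); return s,M,np.array(s['eef_pos'])
def st():
    s,M,p=pose(); print('t',round(s['time'],2),'p',p.round(1),'xyaw',round(np.degrees(np.arctan2(M[1,0],M[0,0])),1),'tilt',M[2].round(3),'F',np.round(s['wrist_force'],1),'T',np.round(s['ft_torque'],2),'w',round(s['width'],1),'q',np.round(s['joint_pos'],2))
def to(X):
    s,M,p=pose(); print('dp', (M.T@(np.array(X)-p)).round(1))
E
python3 - <<'E'
from h import *
st(); c=shot('wrist','w1'); print(proj(c,[555,310,34]),proj(c,[544,257,66]))
im=c['pixels'];cv2.imwrite('pics/w1.png',im)
E
```

```text
t 1.55 p [555.7 309.1 159.9] xyaw 78.4 tilt [-0.002 -0.002 -1.   ] F [ 0.3 -0.5  0. ] T [-0.02  0.01 -0.01] w 85.6 q [ 0.32  0.59  1.15 -0.    1.41  0.52]
[316.24392262 191.92040932] [316.08089847 258.48198586]
```

View pics/w1.png

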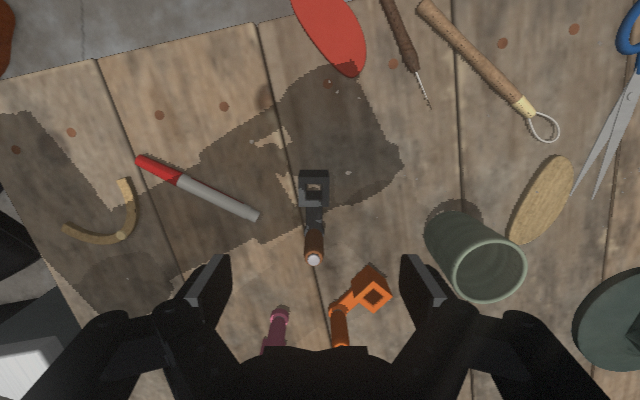

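```bash
python3 - <<'E'
from h import *
c=load('w1'); h=back(c,314,186,34);k=back(c,313.5,260.5,66);print(h,k,np.degrees(np.arctan2(*(k-h)[[1,0]])),np.hypot(*(k-h)[:2]))
i=c['pixels'][150:280,270:360]; cv2.imwrite('pics/w1c.png',cv2.resize(i,None,fx=4.5,fy=4.5,interpolation=cv2.INTER_CUBIC)); to([h[0],h[1],3])
E
```

```text
[554.07505233 316.21041811  34.        ] [541.26202261 255.43260689  66.        ] -101.90463582903556 62.113734933204434
dp [  6.7  -2.5 157.1]
```

View pics/w1c.png

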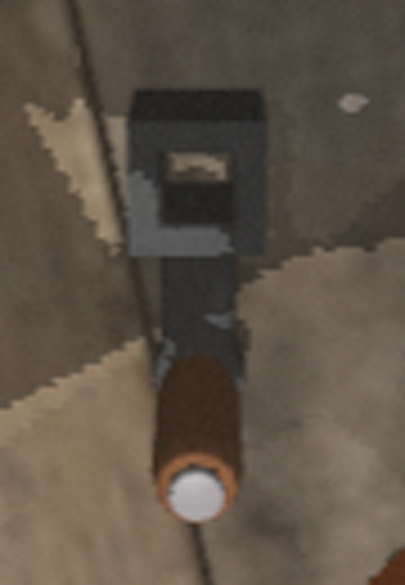

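>>> jog_arm([
  [0.001,-0.002,0.02],
  [0.001,-0.002,0.05],
  [0.001,-0.002,0.08],
  [0.001,-0.002,0.11],
  [0.001,-0.002,0.135],
  [0.001,-0.002,0.15],
  [0.001,-0.002,0.156],
  [0.001,-0.002,0.156],
], turn=[0,0,0,0,0,0,0,0])

```text
time: 2.4
eef_pos: [552.8, 311.0, 4.0]
tcp_rot: [-2.433, -1.987, 0.005]
wrist_force: [-1.0, -0.1, 0.5]
width: 85.4
```

>>> jog_arm([
  [0,0,0],
  [0,0,0],
  [0,0,0],
  [0,0,0],
  [0,0,0],
  [0,0,0],
  [0,0,0],
  [0,0,0],
], turn=[0,0,0,0,0,0,0,0], fingers=1, force=60)

```text
time: 3.2
eef_pos: [553.3, 311.2, 4.8]
tcp_rot: [2.433, 1.987, -0.002]
wrist_force: [-0.5, -1.2, 5.2]
width: 29.3
```

>>> jog_arm([
  [0,0,-0.015],
  [0,0,-0.045],
  [0,0,-0.085],
  [0,0,-0.125],
  [0,0,-0.165],
  [0,0,-0.2],
  [-0.015,0.004,-0.235],
  [-0.04,0.01,-0.27],
  [-0.075,0.02,-0.3],
  [-0.11,0.029,-0.32],
  [-0.14,0.037,-0.33],
  [-0.16,0.042,-0.33],
], turn=[0,0,0,0,0,0,0,0,0,0,0,0])

```text
time: 4.4
eef_pos: [563.0, 144.3, 336.1]
tcp_rot: [2.434, 1.985, -0.0]
wrist_force: [-0.4, 0.4, -2.7]
width: 28.9
```

```bash
python3 - <<'E'
from h import *
st(); to([576.5,-117,335])
E
```

```text
t 4.4 p [563.  144.3 336.1] xyaw 78.4 tilt [-0.001  0.001 -1.   ] F [-0.4  0.4 -2.7] T [ 0.11 -0.02 -0.01] w 28.9 q [ 0.05  0.39  0.98 -0.    1.77  0.25]
dp [-253.2   65.8    1.3]
```

>>> jog_arm([
  [-0.03,0.008,0],
  [-0.065,0.017,0],
  [-0.1,0.026,0],
  [-0.135,0.035,0],
  [-0.17,0.044,0],
  [-0.205,0.053,0],
  [-0.235,0.061,0],
  [-0.25,0.065,0],
  [-0.253,0.066,0],
  [-0.253,0.066,0],
], turn=[0,0,0,0,0,0,0,0,0,0])

```text
time: 5.4
eef_pos: [576.7, -116.3, 336.0]
tcp_rot: [2.434, 1.986, -0.0]
wrist_force: [0.2, 0.0, -1.9]
width: 29.0
```

```bash
python3 - <<'E'
from h import *
st(); c=shot('wrist','w2'); d=shot('scene','s2'); e=shot('side','d2')
p=proj(c,[576.4,-117,263.6]); print(p, proj(d,[576.4,-117,263.6]),proj(e,[576.4,-117,263.6]))
def cut(im,x,y,w,h): 
    x=int(max(0,min(640-w,x-w/2)));y=int(max(0,min(400-h,y-h/2))); print(x,y); return cv2.resize(im[y:y+h,x:x+w],(400,300),interpolation=cv2.INTER_CUBIC)
W=cut(c['pixels'],*p,160,120);W2=cut(c['pixels'],*p,400,300);S=cut(d['pixels'],445,165,100,75);D=cut(e['pixels'],243,95,100,75)
cv2.imwrite('pics/c2.png',np.vstack([np.hstack([W,W2]),np.hstack([S,D])]))
E
```

```text
t 5.4 p [ 576.7 -116.3  336. ] xyaw 78.4 tilt [-0.  0. -1.] F [ 0.2  0.  -1.9] T [0.07 0.   0.02] w 29.0 q [-0.4   0.41  0.96 -0.    1.77 -0.2 ]
[317.03734453 212.93671249] [444.79571281 190.18188349] [242.61308692 104.31886776]
237 152
117 62
395 127
193 57
```

View pics/c2.png

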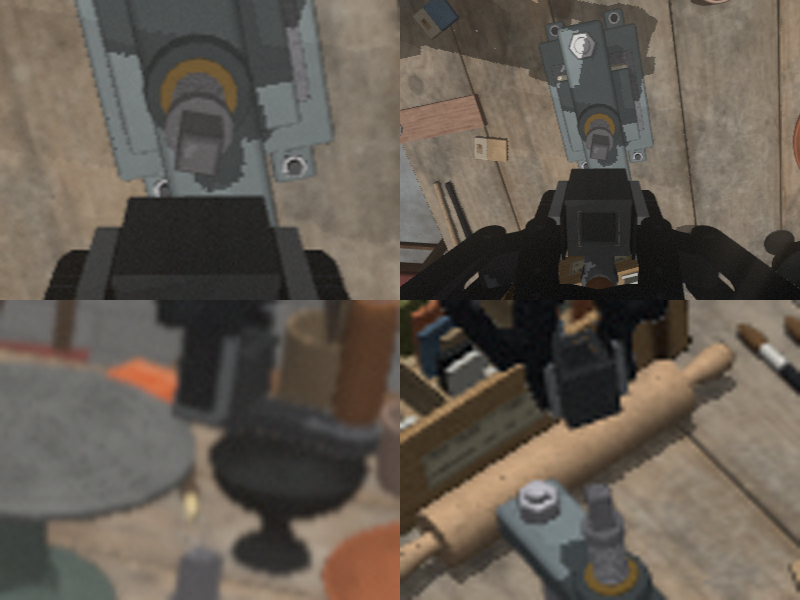

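```bash
python3 - <<'E'
from h import *
c=load('w2'); print(c['R'].round(3))
i=c['pixels'][180:230,290:346].astype(float); i=np.clip((i-30)*1.6,0,255).astype(np.uint8); cv2.imwrite('pics/c3.png',cv2.resize(i,None,fx=12,fy=12,interpolation=cv2.INTER_CUBIC))
E
```

```text
[[ 0.98  -0.201 -0.001]
 [-0.191 -0.932  0.307]
 [-0.062 -0.3   -0.952]]
```

View pics/c3.png

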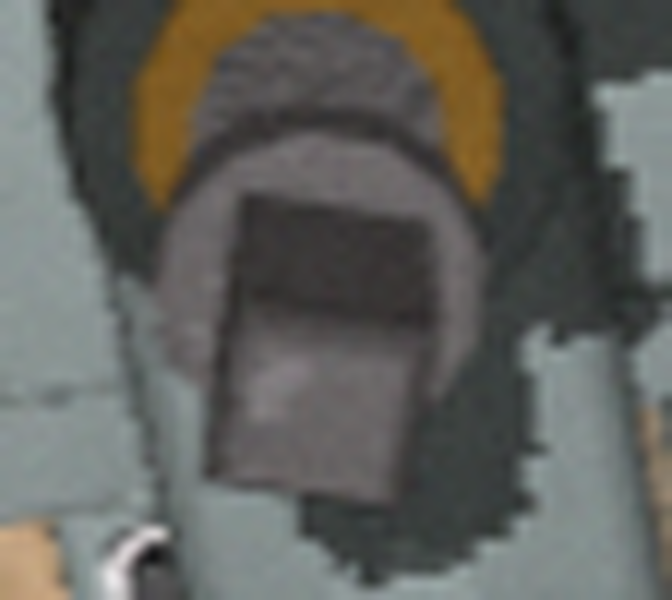

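```bash
python3 - <<'E'
from h import *
from scipy.optimize import least_squares
c=load('w2')
px=lambda u,v:np.array([290+(u+.5)/12-.5,180+(v+.5)/12-.5])
obs=[px(*q) for q in [(240,195),(435,222),(245,298),(435,325),(395,500),(210,475)]]
def m(x):
    a=x[3]; ex=np.array([np.cos(a),np.sin(a),0]);ey=np.array([-np.sin(a),np.cos(a),0]); t=np.array([x[0],x[1],x[2]])
    P=[t-7*ex+7*ey-[0,0,26],t+7*ex+7*ey-[0,0,26],t-7*ex+7*ey-[0,0,4],t+7*ex+7*ey-[0,0,4],t+7*ex-7*ey-[0,0,4],t-7*ex-7*ey-[0,0,4]]
    return [proj(c,p) for p in P]
for fix in (0,1):
    f=lambda x:np.r_[(np.array(m(x))-obs).ravel(),(x[2]-263.6)*(2 if fix else 0.05)]
    r=least_squares(f,[576,-117,263.6,-.3]);print(r.x.round(2),np.degrees(r.x[3]),r.fun.round(1))
E
```

```text
[ 5.7485e+02 -1.2217e+02  2.5268e+02 -3.7000e-01] -21.222704192237153 [ 0.4  0.2 -0.6  0.4 -0.4 -0.7  0.2 -0.3  0.6  0.4 -0.2 -0.  -0.5]
[ 5.7556e+02 -1.1843e+02  2.6354e+02 -3.7000e-01] -21.28026551134888 [ 0.1 -0.3 -0.2  0.  -0.8 -0.9  0.7 -0.3  0.9  1.1 -0.7  0.5 -0.1]
```

>>> jog_arm([
  [-0.001,0,0.01],
  [-0.001,0,0.025],
  [-0.001,0,0.04],
  [-0.001,0,0.05],
  [-0.001,0,0.058],
  [-0.001,0,0.062],
  [-0.001,0,0.062],
  [-0.001,0,0.062],
], turn=[0.05,0.1,0.15,0.169,0.169,0.169,0.169,0.169])

```text
time: 6.35
eef_pos: [576.8, -116.5, 275.0]
tcp_rot: [2.59, 1.775, 0.001]
wrist_force: [0.2, -0.5, -2.7]
width: 28.8
```

```bash
python3 - <<'E'
from h import *
st(); c=shot('wrist','w3'); d=shot('scene','s3'); e=shot('side','d3')
def cut(im,x,y,w,h): 
    x=int(max(0,min(640-w,x-w/2)));y=int(max(0,min(400-h,y-h/2))); print(x,y); i=im[y:y+h,x:x+w].astype(float);return cv2.resize(np.clip(i*1.5,0,255).astype(np.uint8),(400,300),interpolation=cv2.INTER_CUBIC)
p=pose()[2]; q=proj(c,p+[0,0,29.6]); print('hubtop TCP proj',q)
W=cut(c['pixels'],*q,120,90);S=cut(d['pixels'],445,185,60,45);D=cut(e['pixels'],243,100,60,45);S2=cut(d['pixels'],445,175,120,90)
cv2.imwrite('pics/c4.png',np.vstack([np.hstack([W,S2]),np.hstack([S,D])]))
E
```

```text
t 6.35 p [ 576.8 -116.5  275. ] xyaw 68.8 tilt [-0.     0.002 -1.   ] F [ 0.2 -0.5 -2.7] T [ 0.05 -0.08  0.01] w 28.8 q [-0.4   0.42  1.1  -0.    1.61 -0.03]
hubtop TCP proj [318.72223422 289.23465594]
258 244
415 162
213 77
385 130
```

View pics/c4.png

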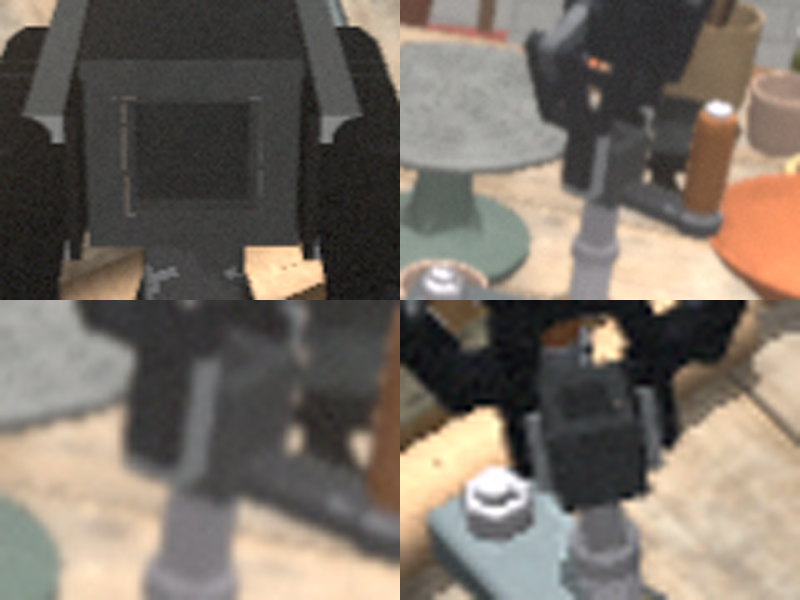

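>>> jog_arm([
  [-0.001,0,0.003],
  [-0.001,0,0.006],
  [-0.001,0,0.008],
  [-0.001,0,0.01],
  [-0.001,0,0.012],
  [-0.001,0,0.014],
  [-0.001,0,0.014],
], turn=[0,0,0,0,0,0,0])

```text
time: 7.2
eef_pos: [576.6, -117.6, 260.7]
tcp_rot: [2.59, 1.774, 0.001]
wrist_force: [1.9, -1.2, -4.4]
width: 29.4
```

```bash
python3 -c "
from h import *
st()"
```

```text
t 7.2 p [ 576.6 -117.6  260.7] xyaw 68.8 tilt [-0.     0.002 -1.   ] F [ 1.9 -1.2 -4.4] T [-0.11 -0.44  0.02] w 29.4 q [-0.4   0.43  1.13 -0.    1.58 -0.03]
```

>>> jog_arm([
  [0,0,0.003],
  [0,0,0.006],
  [0,0,0.009],
  [0,0,0.012],
  [0,0,0.014],
  [0,0,0.015],
  [0,0,0.015],
], turn=[0,0,0,0,0,0,0])

```text
time: 7.9
eef_pos: [576.6, -117.6, 245.5]
tcp_rot: [2.59, 1.774, 0.001]
wrist_force: [3.4, -0.9, -3.7]
width: 29.2
```

```bash
python3 -c "
from h import *
st()"
```

```text
t 7.9 p [ 576.6 -117.6  245.5] xyaw 68.8 tilt [-0.     0.002 -1.   ] F [ 3.4 -0.9 -3.7] T [-0.11 -0.37  0.01] w 29.2 q [-0.4   0.44  1.16 -0.    1.54 -0.03]
```

Sliding on well. I lower it the rest gently until contact.

>>> jog_arm([
  [0,0,0.001],
  [0,0,0.002],
  [0,0,0.003],
  [0,0,0.004],
  [0,0,0.0045],
  [0,0,0.0045],
], turn=[0,0,0,0,0,0])

```text
time: 8.5
eef_pos: [576.7, -117.6, 243.6]
tcp_rot: [2.588, 1.773, 0.004]
wrist_force: [-2.5, 0.5, 12.9]
width: 29.3
```

```bash
python3 -c "
from h import *
st()"
```

```text
t 8.5 p [ 576.7 -117.6  243.6] xyaw 68.8 tilt [-0.001  0.005 -1.   ] F [-2.5  0.5 12.9] T [0.23 0.66 0.01] w 29.3 q [-0.4   0.44  1.17 -0.    1.53 -0.03]
```

>>> jog_arm([
  [0,0,-0.001],
  [0,0,-0.001],
  [0,0,-0.001],
  [0,0,-0.001],
  [0,0,-0.001],
  [0,0,-0.001],
], turn=[0,0,0,0,0,0], fingers=0)

```text
time: 9.1
eef_pos: [576.7, -117.6, 244.4]
tcp_rot: [2.588, 1.773, 0.004]
wrist_force: [0.2, 0.1, -0.1]
width: 85.1
```

>>> jog_arm([
  [0,0,-0.01],
  [0,0,-0.03],
  [0,0,-0.055],
  [0,0,-0.075],
  [-0.01,0,-0.08],
  [-0.03,0,-0.08],
  [-0.046,0,-0.08],
  [-0.055,0,-0.08],
  [-0.055,0,-0.08],
  [-0.055,0,-0.08],
], turn=[0,0,0,0,0,0,0,0,0,0])

```text
time: 10.1
eef_pos: [556.5, -168.7, 324.2]
tcp_rot: [2.589, 1.773, 0.004]
wrist_force: [-1.2, -0.4, -0.0]
width: 85.5
```

```bash
python3 - <<'E'
from h import *
st(); c=shot('wrist','w5'); d=shot('scene','s5'); e=shot('side','d5')
h=[556.4,-168.3,304]; print(proj(c,h),proj(d,h),proj(e,h))
def cut(im,x,y,w,h): 
    x=int(max(0,min(640-w,x-w/2)));y=int(max(0,min(400-h,y-h/2))); print(x,y); i=im[y:y+h,x:x+w].astype(float);return cv2.resize(np.clip(i*1.5,0,255).astype(np.uint8),(400,300),interpolation=cv2.INTER_CUBIC)
W=cut(c['pixels'],*proj(c,h),200,150);S=cut(d['pixels'],445,185,80,60);D=cut(e['pixels'],243,100,80,60);S2=c['pixels'][::2,::2];S2=cv2.resize(c['pixels'],(400,300))
cv2.imwrite('pics/c5.png',np.vstack([np.hstack([W,S2]),np.hstack([S,D])]))
E
```

```text
t 10.1 p [ 556.5 -168.7  324.2] xyaw 68.8 tilt [-0.     0.005 -1.   ] F [-1.2 -0.4 -0. ] T [ 0.   -0.01  0.03] w 85.5 q [-0.5   0.39  1.02  0.    1.73 -0.13]
[317.36721873 240.28980165] [477.03663967 180.93528772] [235.2172508  74.1548231]
217 165
405 155
203 70
```

View pics/c5.png

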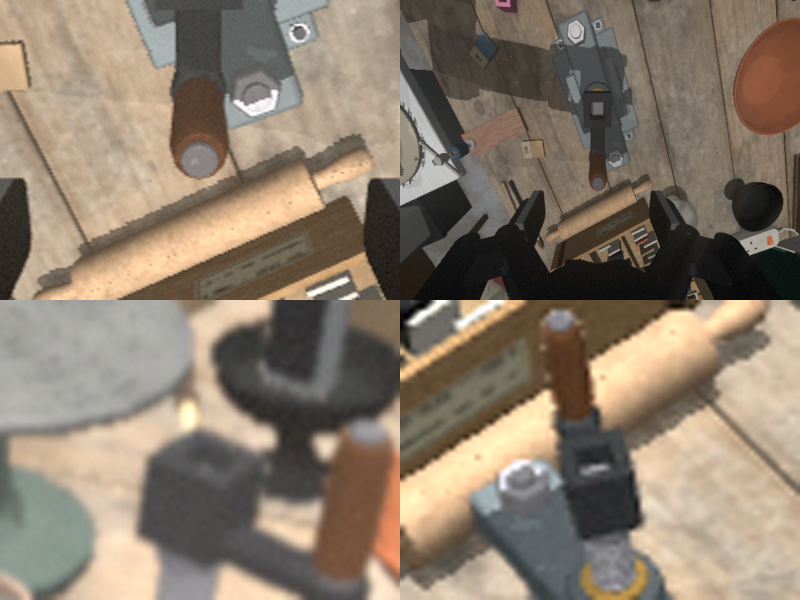

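>>> jog_arm([
  [-0.001,0,0.01],
  [-0.001,0,0.025],
  [-0.001,0,0.04],
  [-0.001,0,0.052],
  [-0.001,0,0.06],
  [-0.001,0,0.062],
  [-0.001,0,0.062],
], turn=[0,0,0,0,0,0,0])

```text
time: 10.95
eef_pos: [556.6, -169.1, 262.3]
tcp_rot: [2.587, 1.774, 0.004]
wrist_force: [0.4, 0.8, 1.0]
width: 85.7
```

>>> jog_arm([
  [0,0,0],
  [0,0,0],
  [0,0,0],
  [0,0,0],
  [0,0,0],
  [0,0,0],
  [0,0,0],
  [0,0,0],
  [0,0,0],
], turn=[0,0,0,0,0,0,0,0,0], fingers=1, force=50)

```text
time: 11.85
eef_pos: [556.6, -169.2, 262.5]
tcp_rot: [2.587, 1.774, 0.004]
wrist_force: [0.4, -0.2, 1.9]
width: 18.1
```

```bash
python3 -c "
from h import *
st()"
```

```text
t 11.85 p [ 556.6 -169.2  262.5] xyaw 68.9 tilt [-0.001  0.005 -1.   ] F [ 0.4 -0.2  1.9] T [ 0.01 -0.    0.03] w 18.1 q [-0.5   0.42  1.15  0.    1.57 -0.13]
```

```bash
cat >> h.py <<'E'
AX=np.array([576.5,-117.9]); Z0=262.5; TH0=np.arctan2(-169.2+117.9,556.6-576.5)
def th(p): return (TH0-np.arctan2(p[1]-AX[1],p[0]-AX[0]))%(2*np.pi)
def arc(turns,step,n,lead=0):
    s,M,p=pose(); t=th(p)+2*np.pi*turns
    d=p[:2]-AX; u=d/np.hypot(*d); tg=np.array([u[1],-u[0]]); F=np.array(s['wrist_force'])
    print('t',round(s['time'],2),'theta deg',round(np.degrees(t),1),'r',round(np.hypot(*d),2),'z',round(p[2],1),'zexp',round(Z0-10*t/2/np.pi,1),'Ftan(resist)',round(-F[:2]@tg,2),'Frad',round(F[:2]@u,2),'Fz',round(F[2],1),'w',round(s['width'],1))
    rows=[]
    for k in range(1,n+1):
        a=t+lead+np.radians(step)*k; w=TH0-a
        X=np.array([*(AX+55*np.array([np.cos(w),np.sin(w)])),Z0-10*a/2/np.pi]); rows.append((np.round(M.T@(X-p)/1000,4)).tolist())
    print(rows)
E
python3 -c "
from h import *
arc(0,15,12)"
```

```text
t 11.85 theta deg 360.0 r 55.0 z 262.5 zexp 252.5 Ftan(resist) 0.41 Frad 0.05 Fz 1.9 w 18.1
[[0.0019, -0.0143, 0.0103], [0.0074, -0.0275, 0.0106], [0.0161, -0.0389, 0.011], [0.0275, -0.0477, 0.0114], [0.0408, -0.0532, 0.0117], [0.055, -0.055, 0.0121], [0.0693, -0.0531, 0.0126], [0.0825, -0.0476, 0.013], [0.0939, -0.0389, 0.0134], [0.1027, -0.0275, 0.0139], [0.1081, -0.0142, 0.0144], [0.11, 0.0, 0.0149]]
```

>>> jog_arm([
  [0.0019,-0.0143,0.0003],
  [0.0074,-0.0275,0.0006],
  [0.0161,-0.0389,0.001],
  [0.0275,-0.0477,0.0014],
  [0.0408,-0.0532,0.0017],
  [0.055,-0.055,0.0021],
  [0.0693,-0.0531,0.0026],
  [0.0825,-0.0476,0.003],
  [0.0939,-0.0389,0.0034],
  [0.1027,-0.0275,0.0039],
  [0.1081,-0.0142,0.0044],
  [0.11,0.0,0.0049],
], turn=[0,0,0,0,0,0,0,0,0,0,0,0])

```text
time: 13.05
eef_pos: [596.8, -65.5, 258.5]
tcp_rot: [2.586, 1.775, 0.003]
wrist_force: [-2.2, -2.2, 9.7]
width: 18.5
```

```bash
python3 -c "
from h import *
st();arc(0,15,12)"
```

```text
t 13.05 p [596.8 -65.5 258.5] xyaw 68.9 tilt [-0.001  0.005 -1.   ] F [-2.2 -2.2  9.7] T [-0.96  0.77 -0.02] w 18.5 q [-0.31  0.45  1.1  -0.    1.58  0.06]
t 13.05 theta deg 180.0 r 56.22 z 258.5 zexp 257.5 Ftan(resist) 1.26 Frad -2.86 Fz 9.7 w 18.5
[[-0.0031, 0.0142, 0.0015], [-0.0087, 0.0275, 0.002], [-0.0174, 0.0388, 0.0025], [-0.0288, 0.0475, 0.0029], [-0.0421, 0.053, 0.0034], [-0.0564, 0.0548, 0.0038], [-0.0706, 0.0529, 0.0043], [-0.0838, 0.0474, 0.0047], [-0.0952, 0.0386, 0.0051], [-0.1039, 0.0272, 0.0054], [-0.1094, 0.0139, 0.0058], [-0.1112, -0.0003, 0.0061]]
```

```bash
sed -i 's/^AX=.*/AX=np.array([576.7,-117.5]); Z0=263.0; TH0=np.arctan2(-51.3,-19.9)/' h.py; python3 -c "
from h import *
arc(0,15,12)"
```

```text
t 13.05 theta deg 180.0 r 55.78 z 258.5 zexp 258.0 Ftan(resist) 1.26 Frad -2.86 Fz 9.7 w 18.5
[[-0.0027, 0.0142, 0.001], [-0.0082, 0.0275, 0.0015], [-0.017, 0.0388, 0.002], [-0.0284, 0.0476, 0.0024], [-0.0416, 0.053, 0.0029], [-0.0559, 0.0549, 0.0033], [-0.0701, 0.053, 0.0038], [-0.0834, 0.0475, 0.0042], [-0.0947, 0.0387, 0.0046], [-0.1035, 0.0273, 0.0049], [-0.1089, 0.014, 0.0053], [-0.1108, -0.0002, 0.0056]]
```

>>> jog_arm([
  [-0.0027,0.0142,0.001],
  [-0.0082,0.0275,0.0015],
  [-0.017,0.0388,0.002],
  [-0.0284,0.0476,0.0024],
  [-0.0416,0.053,0.0029],
  [-0.0559,0.0549,0.0033],
  [-0.0701,0.053,0.0038],
  [-0.0834,0.0475,0.0042],
  [-0.0947,0.0387,0.0046],
  [-0.1035,0.0273,0.0049],
  [-0.1089,0.014,0.0053],
  [-0.1108,0,0.0056],
], turn=[0,0,0,0,0,0,0,0,0,0,0,0])

```text
time: 14.25
eef_pos: [557.0, -168.8, 253.0]
tcp_rot: [2.586, 1.775, 0.003]
wrist_force: [2.0, 1.4, 2.6]
width: 18.0
```

```bash
python3 -c "
from h import *
st();arc(1,15,12)"
```

```text
t 14.25 p [ 557.  -168.8  253. ] xyaw 68.9 tilt [-0.001  0.005 -1.   ] F [2.  1.4 2.6] T [ 0.2  -0.54 -0.03] w 18.0 q [-0.5   0.42  1.17 -0.    1.55 -0.13]
t 14.25 theta deg 719.8 r 54.94 z 253.0 zexp 243.0 Ftan(resist) 1.35 Frad -1.97 Fz 2.6 w 18.0
[[0.0018, -0.0143, 0.0103], [0.0073, -0.0276, 0.0106], [0.016, -0.039, 0.011], [0.0274, -0.0477, 0.0114], [0.0406, -0.0532, 0.0117], [0.0549, -0.0551, 0.0121], [0.0691, -0.0533, 0.0125], [0.0824, -0.0478, 0.0129], [0.0938, -0.0391, 0.0134], [0.1026, -0.0277, 0.0138], [0.1081, -0.0145, 0.0143], [0.11, -0.0002, 0.0148]]
```

>>> jog_arm([
  [0.0018,-0.0143,0.0003],
  [0.0073,-0.0276,0.0006],
  [0.016,-0.039,0.001],
  [0.0274,-0.0477,0.0014],
  [0.0406,-0.0532,0.0017],
  [0.0549,-0.0551,0.0021],
  [0.0691,-0.0533,0.0025],
  [0.0824,-0.0478,0.0029],
  [0.0938,-0.0391,0.0034],
  [0.1026,-0.0277,0.0038],
  [0.1081,-0.0145,0.0043],
  [0.11,0,0.0048],
], turn=[0,0,0,0,0,0,0,0,0,0,0,0])

```text
time: 15.45
eef_pos: [596.8, -65.3, 248.5]
tcp_rot: [2.586, 1.776, -0.001]
wrist_force: [-4.7, -4.4, 7.8]
width: 18.3
```

```bash
python3 -c "
from h import *
arc(1,10,6)"
```

```text
t 15.45 theta deg 539.8 r 55.93 z 248.5 zexp 248.0 Ftan(resist) 2.79 Frad -5.83 Fz 7.8 w 18.3
[[-0.0018, 0.0095, 0.0008], [-0.0042, 0.0188, 0.0011], [-0.0083, 0.0275, 0.0014], [-0.0138, 0.0353, 0.0018], [-0.0206, 0.0421, 0.0021], [-0.0284, 0.0476, 0.0024]]
```

>>> jog_arm([
  [-0.0018,0.0095,0.0008],
  [-0.0042,0.0188,0.0011],
  [-0.0083,0.0275,0.0014],
  [-0.0138,0.0353,0.0018],
  [-0.0206,0.0421,0.0021],
  [-0.0284,0.0476,0.0024],
], turn=[0,0,0,0,0,0])

```text
time: 16.05
eef_pos: [631.7, -107.4, 247.0]
tcp_rot: [2.586, 1.778, 0.0]
wrist_force: [0.7, 1.8, 9.1]
width: 18.2
```

```bash
python3 -c "
from h import *
arc(1,10,6)"
```

```text
t 16.05 theta deg 598.4 r 55.89 z 247.0 zexp 246.4 Ftan(resist) 1.65 Frad 1.03 Fz 9.1 w 18.2
[[-0.0091, 0.0035, 0.0009], [-0.0182, 0.0062, 0.0012], [-0.0278, 0.0073, 0.0015], [-0.0373, 0.0067, 0.0018], [-0.0467, 0.0044, 0.0021], [-0.0554, 0.0006, 0.0024]]
```

>>> jog_arm([
  [-0.0091,0.0035,0.0007],
  [-0.0182,0.0062,0.001],
  [-0.0278,0.0073,0.0013],
  [-0.0373,0.0067,0.0016],
  [-0.0467,0.0044,0.0019],
  [-0.0554,0.0006,0.0022],
], turn=[0,0,0,0,0,0])

```text
time: 16.65
eef_pos: [613.4, -159.0, 245.1]
tcp_rot: [2.584, 1.778, 0.002]
wrist_force: [4.8, -1.9, 4.2]
width: 18.6
```

```bash
python3 -c "
from h import *
arc(1,10,6)"
```

```text
t 16.65 theta deg 657.3 r 55.45 z 245.1 zexp 244.7 Ftan(resist) 2.33 Frad 4.61 Fz 4.2 w 18.6
[[-0.0079, -0.0056, 0.0007], [-0.0149, -0.0121, 0.0009], [-0.0208, -0.0197, 0.0012], [-0.0252, -0.0282, 0.0014], [-0.028, -0.0373, 0.0017], [-0.0293, -0.0468, 0.0019]]
```

>>> jog_arm([
  [-0.0079,-0.0056,0.0007],
  [-0.0149,-0.0121,0.0009],
  [-0.0208,-0.0197,0.0012],
  [-0.0252,-0.0282,0.0014],
  [-0.028,-0.0373,0.0017],
  [-0.0293,-0.0468,0.0019],
], turn=[0,0,0,0,0,0])

```text
time: 17.25
eef_pos: [559.1, -169.5, 243.0]
tcp_rot: [2.584, 1.778, 0.001]
wrist_force: [1.5, -1.9, 4.6]
width: 18.2
```

```bash
python3 -c "
from h import *
arc(1,10,6)"
```

```text
t 17.25 theta deg 717.5 r 54.85 z 243.0 zexp 243.1 Ftan(resist) 2.03 Frad 1.35 Fz 4.6 w 18.2
[[0.0003, -0.0096, 0.0002], [0.0024, -0.0189, 0.0004], [0.0062, -0.0278, 0.0007], [0.0113, -0.0358, 0.0009], [0.0179, -0.0429, 0.0011], [0.0255, -0.0487, 0.0014]]
```

>>> jog_arm([
  [0.0003,-0.0096,0.0003],
  [0.0024,-0.0189,0.0005],
  [0.0062,-0.0278,0.0008],
  [0.0113,-0.0358,0.001],
  [0.0179,-0.0429,0.0013],
  [0.0255,-0.0487,0.0016],
], turn=[0,0,0,0,0,0])

```text
time: 17.85
eef_pos: [522.9, -127.4, 241.3]
tcp_rot: [2.583, 1.778, 0.003]
wrist_force: [6.2, -0.7, 2.9]
width: 18.1
```

```bash
python3 -c "
from h import *
arc(2,10,6)"
```

```text
t 17.85 theta deg 778.4 r 54.72 z 241.3 zexp 241.4 Ftan(resist) 1.85 Frad -5.99 Fz 2.9 w 18.1
[[0.0084, -0.0045, 0.0001], [0.0177, -0.0072, 0.0004], [0.0272, -0.0082, 0.0006], [0.0367, -0.0076, 0.0009], [0.0461, -0.0054, 0.0012], [0.0548, -0.0015, 0.0015]]
```

>>> jog_arm([
  [0.0084,-0.0045,0.0003],
  [0.0177,-0.0072,0.0006],
  [0.0272,-0.0082,0.0008],
  [0.0367,-0.0076,0.0011],
  [0.0461,-0.0054,0.0014],
  [0.0548,-0.0015,0.0017],
], turn=[0,0,0,0,0,0])

```text
time: 18.45
eef_pos: [541.2, -75.5, 239.9]
tcp_rot: [2.582, 1.777, 0.001]
wrist_force: [1.9, -4.6, 6.2]
width: 18.6
```

```bash
python3 -c "
from h import *
arc(2,10,6)"
```

```text
t 18.45 theta deg 838.6 r 55.02 z 239.9 zexp 239.7 Ftan(resist) 1.56 Frad -4.77 Fz 6.2 w 18.6
[[0.008, 0.0054, 0.0005], [0.0149, 0.012, 0.0008], [0.0205, 0.0197, 0.0011], [0.0247, 0.0283, 0.0014], [0.0274, 0.0376, 0.0017], [0.0284, 0.0471, 0.0021]]
```

>>> jog_arm([
  [0.008,0.0054,0.0005],
  [0.0149,0.012,0.0008],
  [0.0205,0.0197,0.0011],
  [0.0247,0.0283,0.0014],
  [0.0274,0.0376,0.0017],
  [0.0284,0.0471,0.0021],
], turn=[0,0,0,0,0,0])

```text
time: 19.05
eef_pos: [594.9, -64.9, 238.5]
tcp_rot: [2.582, 1.778, -0.001]
wrist_force: [-2.5, 0.2, 9.1]
width: 17.8
```

```bash
python3 -c "
from h import *
arc(2,10,6)"
```

```text
t 19.05 theta deg 897.9 r 55.67 z 238.5 zexp 238.1 Ftan(resist) 2.45 Frad -0.67 Fz 9.1 w 17.8
[[-0.0012, 0.0096, 0.0008], [-0.0034, 0.0189, 0.0011], [-0.0072, 0.0277, 0.0014], [-0.0124, 0.0358, 0.0018], [-0.019, 0.0427, 0.0021], [-0.0266, 0.0485, 0.0025]]
```

>>> jog_arm([
  [-0.0012,0.0096,0.0006],
  [-0.0034,0.0189,0.0009],
  [-0.0072,0.0277,0.0012],
  [-0.0124,0.0358,0.0016],
  [-0.019,0.0427,0.0019],
  [-0.0266,0.0485,0.0023],
], turn=[0,0,0,0,0,0])

```text
time: 19.65
eef_pos: [631.2, -105.7, 237.2]
tcp_rot: [2.581, 1.78, 0.001]
wrist_force: [4.1, 3.1, 8.0]
width: 18.2
```

```bash
python3 -c "
from h import *
arc(2,10,6)"
```

```text
t 19.65 theta deg 956.6 r 55.74 z 237.2 zexp 236.4 Ftan(resist) 2.21 Frad 4.66 Fz 8.0 w 18.2
[[-0.0089, 0.0039, 0.0011], [-0.018, 0.0068, 0.0014], [-0.0275, 0.0082, 0.0017], [-0.0371, 0.0078, 0.002], [-0.0464, 0.0058, 0.0023], [-0.0553, 0.0022, 0.0026]]
```

>>> jog_arm([
  [-0.0089,0.0039,0.0007],
  [-0.018,0.0068,0.001],
  [-0.0275,0.0082,0.0013],
  [-0.0371,0.0078,0.0016],
  [-0.0464,0.0058,0.0019],
  [-0.0553,0.0022,0.0022],
], turn=[0,0,0,0,0,0])

```text
time: 20.25
eef_pos: [614.8, -157.7, 235.6]
tcp_rot: [2.579, 1.78, 0.006]
wrist_force: [9.1, 1.0, 4.3]
width: 17.8
```

```bash
python3 -c "
from h import *
arc(2,10,5)"
```

```text
t 20.25 theta deg 1015.3 r 55.36 z 235.6 zexp 234.8 Ftan(resist) 7.25 Frad 5.51 Fz 4.3 w 17.8
[[-0.0081, -0.0052, 0.001], [-0.0153, -0.0115, 0.0012], [-0.0214, -0.0189, 0.0015], [-0.0261, -0.0273, 0.0017], [-0.0292, -0.0364, 0.0019]]
```

```bash
python3 -c "
from h import *
arc(2,5,4)"
```

```text
t 20.25 theta deg 1015.3 r 55.36 z 235.6 zexp 234.8 Ftan(resist) 7.25 Frad 5.51 Fz 4.3 w 17.8
[[-0.0041, -0.0026, 0.0009], [-0.0081, -0.0052, 0.001], [-0.0118, -0.0082, 0.0011], [-0.0153, -0.0115, 0.0012]]
```

>>> jog_arm([
  [-0.0041,-0.0026,0.0005],
  [-0.0081,-0.0052,0.0006],
  [-0.0118,-0.0082,0.0008],
  [-0.0153,-0.0115,0.001],
], turn=[0,0,0,0])

```text
time: 20.65
eef_pos: [600.1, -167.4, 235.0]
tcp_rot: [2.576, 1.78, 0.011]
wrist_force: [10.7, -1.1, 4.8]
width: 18.3
```

```bash
python3 -c "
from h import *
arc(2,5,4)"
```

```text
t 20.65 theta deg 1033.7 r 55.15 z 235.0 zexp 234.3 Ftan(resist) 9.25 Frad 5.57 Fz 4.8 w 18.3
[[-0.0032, -0.0036, 0.0008], [-0.0062, -0.0074, 0.0009], [-0.0088, -0.0114, 0.001], [-0.0111, -0.0156, 0.0011]]
```

```bash
python3 -c "
from h import *
arc(2,6,4)"
```

```text
t 20.65 theta deg 1033.7 r 55.15 z 235.0 zexp 234.3 Ftan(resist) 9.25 Frad 5.57 Fz 4.8 w 18.3
[[-0.0038, -0.0043, 0.0008], [-0.0073, -0.009, 0.0009], [-0.0102, -0.0139, 0.001], [-0.0126, -0.0191, 0.0011]]
```

>>> jog_arm([
  [-0.0038,-0.0043,0.0004],
  [-0.0073,-0.009,0.0006],
  [-0.0102,-0.0139,0.0008],
  [-0.0126,-0.0191,0.001],
], turn=[0,0,0,0])

```text
time: 21.05
eef_pos: [579.5, -172.4, 234.3]
tcp_rot: [2.572, 1.778, 0.017]
wrist_force: [13.0, -3.1, 3.8]
width: 18.5
```

```bash
python3 -c "
from h import *
arc(2,5,4)"
```

```text
t 21.05 theta deg 1055.9 r 54.96 z 234.3 zexp 233.7 Ftan(resist) 12.78 Frad 3.72 Fz 3.8 w 18.5
[[-0.0018, -0.0045, 0.0007], [-0.0031, -0.0091, 0.0007], [-0.004, -0.0138, 0.0008], [-0.0045, -0.0186, 0.0008]]
```

>>> jog_arm([
  [0,0,0],
  [0,0,0],
], turn=[0,0])

```text
time: 21.25
eef_pos: [579.0, -172.3, 234.1]
tcp_rot: [2.573, 1.778, 0.014]
wrist_force: [-0.3, -4.6, 4.7]
width: 17.8
```

```bash
python3 -c "
from h import *
arc(2,5,1)"
```

```text
t 21.25 theta deg 1056.4 r 54.88 z 234.1 zexp 233.7 Ftan(resist) -0.49 Frad 4.59 Fz 4.7 w 17.8
[[-0.0018, -0.0045, 0.0005]]
```

>>> jog_arm([
  [0,0,0],
  [0,0,0],
  [0,0,0],
  [0,0,0],
  [0,0,0],
  [0,0,0],
], turn=[0,0,0,0,0,0], fingers=0)

```text
time: 21.85
eef_pos: [579.0, -172.2, 234.1]
tcp_rot: [2.573, 1.778, 0.014]
wrist_force: [0.2, 0.4, 0.6]
width: 85.5
```

>>> jog_arm([
  [0,0,-0.01],
  [0,0,-0.03],
  [0,0,-0.055],
  [0,0,-0.08],
  [0,0,-0.11],
  [0,0,-0.14],
  [0,0,-0.15],
  [0,0,-0.15],
], turn=[0,0,0,0,0,0,0,0])

```text
time: 22.65
eef_pos: [576.8, -171.3, 385.2]
tcp_rot: [2.571, 1.777, 0.016]
wrist_force: [0.0, -0.1, -0.3]
width: 85.2
```

```bash
python3 - <<'E'
from h import *
st(); c=shot('wrist','w9'); d=shot('scene','s9'); e=shot('side','d9')
def cut(im,x,y,w,h): 
    x=int(max(0,min(640-w,x-w/2)));y=int(max(0,min(400-h,y-h/2))); print(x,y); i=im[y:y+h,x:x+w].astype(float);return cv2.resize(np.clip(i*1.4,0,255).astype(np.uint8),(400,300),interpolation=cv2.INTER_CUBIC)
W=cut(c['pixels'],320,200,280,210);S=cut(d['pixels'],435,240,160,120);D=cut(e['pixels'],250,130,160,120);S2=cut(d['pixels'],350,240,340,255)
cv2.imwrite('pics/c9.png',np.vstack([np.hstack([W,S2]),np.hstack([S,D])]))
E
```

```text
t 22.65 p [ 576.8 -171.3  385.2] xyaw 69.3 tilt [-0.001  0.019 -1.   ] F [ 0.  -0.1 -0.3] T [0.01 0.02 0.02] w 85.2 q [-0.49  0.42  0.8   0.    1.9  -0.12]
180 95
355 180
170 70
180 112
```

View pics/c9.png

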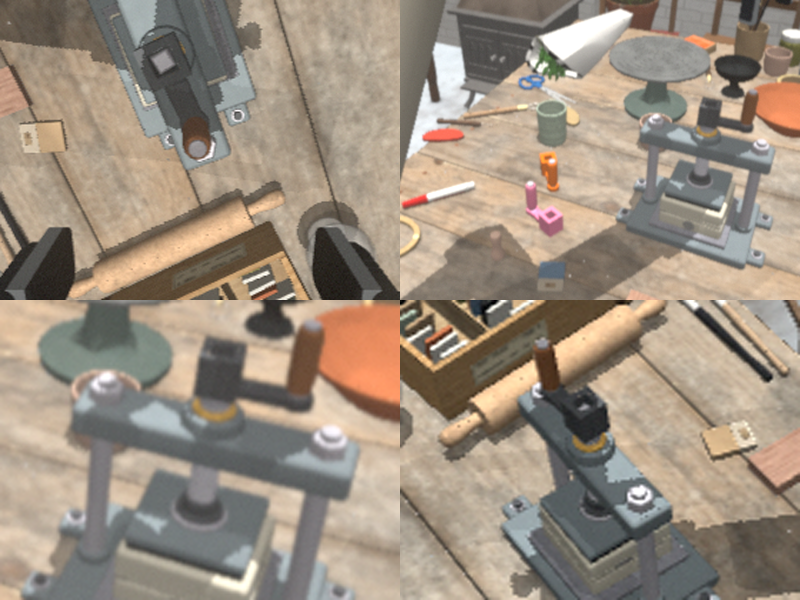

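```bash
python3 -c "
from h import *
print(ticket.hand_in())"
```

```text
the job is handed in; nothing more can be done
None
```

The mould is clamped and the job is handed in, at about 23 s of the 72 s allowed. The verdict is not reported, so what follows is from my own readings.

- **Fitting:** I picked the dark steel crank, not the orange or pink one. I turned it to match the screw's square and lowered it until it sat on the shoulder, with about 13 N of contact.
- **Winding:** I took it by the wooden handle and wound it about 1056° clockwise, following it down. The handle force ran at about 2 N free.
- **Pressure:** The plate first touched at an estimated 965° (judged from where the handle force began to climb, so not exact). I stopped about a quarter turn past that, when the handle force read 12.8 N against the 12 N expected.
- **Final look:** After I released it, the crank was seated on the screw and the plate was down on the mould. The tumbler and the look-alikes looked undisturbed, and so did the part of the cup I could see. The gripper was clear and touching nothing.

**Loose ends:**
- The stamp was outside the last crops, so I did not check it again, though the arm never came near it.
- When the arm paused before letting go, the handle force fell to about 0, but the handle stayed at 1056°, so the screw held where I left it.

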